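# Lock the workbench spindle

## Robot

A 6-joint arm with a two-finger parallel gripper is mounted at the origin on the work surface. World frame = base frame: x ahead of the robot, y to its left, z up, the work surface at z = 0. Lengths are in mm, angles in rad, forces in N, time in s.
With the tool pointing down it reaches from about 300 to 825 mm from the base axis. Payload 5.4 kg.
Tool frame: the origin (TCP) lies at the very end of the fingers, on their centre line; the grasp point (between the pads) lies 19 mm behind it (manip.hold_point_z is the distance from the TCP to the grasp point, in mm); x points along the fingers, z is the direction in which the jaws open and shut, and the axes are right-handed (so a half turn about x gives the same grasp; the last joint's range is limited). The gripper opens to 92 mm and grips with 3 to 60 N. Pads are 20 mm wide; open, the fingers measure 128 mm over their backs; the gripper's body (75 mm by 189 mm) begins 69 mm behind the grasp point.
Start: joints at [-1.475, 0.158, 1.597, -0, 1.386, -0.21], TCP at [173.084, -548.314, 214.601] pointing down, gripper open.
Joint ranges: [-2.91, 2.91], [-0.94, 2.29], [0.18, 2.7], [-1.29, 4.43], [0.17, 2.64], [-3, 3]. Speed limits (rad/s): [2.57, 2.57, 3.14, 3.14, 3.14, 3.14].

## Interface

Orientations are given as a unit quaternion [w, x, y, z].
In Python, from station import read_state, eyes, workorder, manip gives the robot as it stands. The module is installed in compiled form; this text tells all that it offers.
- The arm moves only by the shell command python3 -m crank 'ROWS' [FORCE]. ROWS is JSON, a list of rows, each an object with "offset": the shift along the tool's x, y, z in mm, a list of three; "yaw": the turn about the tool's x in rad; "fingers": the closure, from -1 (fully open) to 1 (shut), so that 0 is half open. In form: [{"offset": [x, y, z], "yaw": yaw, "fingers": fingers}, ...]. A call has 1 to 10 rows; each row shifts and turns the commanded pose from where the row before left it, along the tool's axes as they then stand; what a row does not reach is not made up. A row lasts 1/10 s, in which the tool goes at most 50 mm and 8.59 degrees, less where a joint would pass 70% of its speed; a pose out of reach is approached as far as the arm can. A call with a gripper value outside its range is refused whole. The fingers move at their own pace and stop on an object; FORCE is the grip in N (left out, the last holds). Time passes only in rows, so rows that do not move let the fingers close. It gives the time, the measured TCP pose, the force and the opening at its end, in the units of the state.
- read_state(): the state, without advancing time (a new reading comes with each control period).
- eyes.snapshot(name): name is "scene" or "side" or "wrist"; returns the picture (420x560x3 uint8, red, green, blue); there is no depth.
- eyes.calibration(name): a dict with "intrinsics" (3x3 intrinsics, pixels), "k1" (the pictures are not rectified: a ray, as slopes to the right and down, at radius r is drawn at 1 + k1 r^2 times it, then the intrinsics apply), "origin" and "attitude" of the camera in the world. Camera axes: x right, y down, z forward; pixel columns grow to the right and rows downward; lengths in mm; the calibration is good to about 2 mm. A picture is of the moment at which its call begins: read the wrist's pose just before it. calibration takes no time and is no camera call; for the wrist camera it gives the pose at the moment of the call.
- workorder.job_done(): hands the job in, once; it reports no verdict.
The state is a dict: "clock": time; "joints": joint angles; "joint_velocities": joint speeds; "joint_torque": joint torques, N m; "tool_pos": TCP position; "tool_rot": TCP orientation; "ft_force": force on the tool from outside, world axes, zero at the start; "torque": the same for the moment, N m; "opening": finger opening in mm.
Only numpy, scipy, OpenCV 4.12 (cv2) and the standard library are available. Lean on these libraries where they do the work, as an engineer would, in place of code of your own. Each camera call takes 0.05 s, during which the arm holds its last target.

## Task

On the little spindle fixture, push the disc round by its upright post until its slot faces the sliding lock bar, then push the bar by its upright tab all the way into the slot, so that the disc is locked. Do it with closed fingertips, by pushing only: do not grip, lift or carry the post, the bar or anything else. Leave the socket, punch, screwdriver and hammer where they are, and finish with the arm clear.

Things in the scene. Friction and masses are not known exactly. Their poses are not given: they have to be found in the camera images.
- spindle_base: fixed dark steel base plate, 300 x 180 mm, 16 mm thick, on the bench. Its x axis is the direction in which the bar is pushed into the disc, z is up; origin on the underside (bench height), on the common centre line of bar and disc. The plate spans x -160 to +140, y -90 to +90 mm
- guide (a point): middle of the bar's fixed steel guide, at base x -47, y 0, z 33 mm: two rails (base x -85 to -10 mm, 16 mm apart, outer faces at y +-18 mm) and two straps 14 mm long across the bar (at base x -75 and -20 mm), highest part (screw heads) 35 mm above the bench
- disc_axis (a point): fixed point on the disc's axis, at its upper face: x +65, y 0, z 29 mm in the frame of spindle_base. The aluminium disc lies flat, radius 60 mm, 12 mm thick (17 to 29 mm above the bench), with one radial slot cut right through. Its steel hub, radius 18 mm, stands 7 mm above it, with a spindle end of radius 8 mm reaching 13 mm above it
- index_disc (a joint): turn of the disc about its vertical axis, rad, positive anticlockwise seen from above. 0: slot points along the base's +x (away from the bar), post on the bar's side; pi or -pi: slot faces the bar squarely. Starts within +-2.4, no stop within +-6.3. Friction (0.12 N m, about 3 N at the post) holds it wherever it is left; no spring
- slot_mouth (a point): middle of the open end of the slot (20 mm wide), at the rim (60 mm from the axis), at mid-height of bar and about mid-height of disc; turns with the disc
- slot_end (a point): middle of the slot's closed bottom, 34 mm from the axis, same height; turns with the disc
- turn_post (a point): upright round steel post fixed on the disc (it does not spin), 16 mm in diameter, 34 mm tall (z 29 to 63 mm above the bench), 44 mm from the disc's axis and opposite the slot; the point lies on its centre line at mid-height (z 46 mm)
- lock_bar: loose flat steel bar, 130 x 14 x 12 mm thick, about 0.22 kg, lying on the base plate in the guide (1 mm play each side, 2 mm under the straps). x axis along the bar towards the disc; origin at the underside of the nose's very end (16 mm above the bench). It slides with 1 to 2 N of friction and stops where the nose meets the slot's bottom, its tab then 6 mm short of the guide
- bar_nose (a point): the very end of the bar's nose, at mid-thickness. The nose is round in plan (radius 7 mm) and starts 8 to 24 mm short of the disc's rim
- push_tab (a point): middle of the rear face of the upright tab at the bar's rear end (130 mm behind the nose's end): the face to push. The tab is 30 mm wide, 8 mm thick and rises to 56 mm above the bench; the point is 36 mm above the bench
- socket: loose steel socket, a tube 26 mm in diameter and 34 mm tall, standing on the base plate beside the guide; origin at the centre of its underside
- punch: loose steel punch, about 100 mm long, 10 mm thick, lying on the base plate on the other side of the guide; origin under its middle
- screwdriver: screwdriver lying on the bench, left of the fixture; leave alone
- hammer: small hammer lying on the bench, right of the fixture; leave alone
Not all that is in view belongs to the job. Leave any black or blue look-alike of the lock_bar alone.

How it is judged (in metres and radians):
On the way, in this order (a step that is already met when the one before it is completed fails the run):
1. the disc's slot faces the bar (within 7 mm at the rim) while the bar's nose is still outside the disc (y of slot_mouth in the frame of spindle_base between -0.007 and 0.007 m and x of slot_mouth in the frame of spindle_base below 0.03 m and x of bar_nose in the frame of spindle_base below 0.012 m), for 0.05 s.
2. the bar's nose is at the bottom of the slot (y of slot_mouth in the frame of spindle_base between -0.007 and 0.007 m and x of slot_mouth in the frame of spindle_base below 0.03 m and x of bar_nose in the frame of spindle_base above 0.027 m and distance between bar_nose and slot_end below 0.007 m), for 0.2 s.
At the end, for the whole second after the job is handed in: the slot faces the bar and the bar's nose lies in it within 4 mm of its bottom, bar and disc at rest, bar flat in its guide; socket, punch, screwdriver and hammer within 20 mm of where they were (all of step 2 and linear speed of lock_bar below 0.01 m/s and velocity of joint index_disc between -0.05 and 0.05 rad/s and angle between lock_bar's own z axis and vertical below 0.1 rad and distance of each of socket, punch, screwdriver, hammer from where it was at the start of the episode below 0.02 m); the robot touches nothing.
It fails at once if the bar is lifted (8 mm) or tipped (z of lock_bar in the frame of spindle_base above 0.024 m or z of push_tab in the frame of spindle_base above 0.046 m or angle between lock_bar's own z axis and vertical above 0.2 rad).
It fails at once if the post is taken between the fingers (horizontal distance between the grasp point and turn_post below 0.004 m and height (world z) of the grasp point below 0.075 m and contact force between the fingers and index_disc above 1 N).
It fails at once if the bar's tab is taken between the fingers (x of the grasp point in the frame of push_tab between 0 and 0.008 m and y of the grasp point in the frame of push_tab between -0.02 and 0.02 m and height (world z) of the grasp point below 0.068 m and contact force between the fingers and lock_bar above 1 N).
It fails at once if the socket, punch, screwdriver or hammer is moved by more than 20 mm (distance of any of socket, punch, screwdriver, hammer from where it was at the start of the episode above 0.02 m).
It also fails if it takes over 64 s, if anything falls off the work surface, if the arm or the gripper's body presses on something with over 40 N, if the wrist force passes 120 N, or if a joint passes its speed limit or range.

## Working session

There is one attempt and no reset: what is moved stays moved. The work goes in short steps, Python scripts to look and compute and a shell command to move; the robot and the scene stay as the last step left them, time stands still between calls to the robot, and variables do not carry over. Pictures are saved under pics/ and viewed, and the job is handed in when it is done.

```bash
ls; mkdir -p pics; cat > h.py <<'E'
import numpy as np, cv2
from station import read_state, eyes, workorder, manip
def snap(name,fn):
    c=eyes.calibration(name); im=eyes.snapshot(name); cv2.imwrite('pics/'+fn+'.png',im[:,:,::-1]); 
    np.savez('pics/'+fn+'.npz',im=im,K=c['intrinsics'],k1=c['k1'],o=c['origin'],R=np.array(c['attitude']));return im,c
E
python3 - <<'E'
from h import *
print(read_state())
for n in('scene','side','wrist'):
    im,c=snap(n,n+'0'); print(n,c)
E
```

```text
pics
{'clock': 0.0, 'joints': array([-1.47508114e+00,  1.59046453e-01,  1.59821210e+00, -5.17036733e-06,
        1.38619691e+00, -2.10139208e-01]), 'joint_velocities': array([-6.17145851e-04, -1.04070399e-03, -8.48281529e-04,  8.98121585e-05,
        2.88686707e-04,  5.53685158e-05]), 'joint_torque': array([-1.79655039e-03, -3.85569227e+01, -3.22109485e+01,  6.99682161e-02,
        3.79286113e-02, -1.58069365e-04]), 'tool_pos': array([ 173.03327352, -547.69690039,  213.6304671 ]), 'tool_rot': array([ 0.56989091,  0.41848872,  0.57077022, -0.41750797]), 'ft_force': array([ 0.41340161, -1.31135443, -0.68435133]), 'torque': array([0.0180989 , 0.01494187, 0.07205066]), 'opening': 91.72832411839013}
scene {'intrinsics': array([[447.6844632 ,   0.        , 280.56247406],
       [  0.        , 447.6844632 , 209.3673816 ],
       [  0.        ,   0.        ,   1.        ]]), 'k1': 0.0211005127500323, 'origin': array([976.94042422, 522.28873224, 999.7142952 ]), 'attitude': array([-0.11354097,  0.34202058,  0.88309394, -0.30045875])}
side {'intrinsics': array([[479.65516457,   0.        , 274.39217206],
       [  0.        , 479.65516457, 201.23358432],
       [  0.        ,   0.        ,   1.        ]]), 'k1': -0.05450049137375145, 'origin': array([ 429.45991399,  965.72833757, 1211.41084226]), 'attitude': array([ 0.01838744, -0.04822381,  0.93504817, -0.35074391])}
wrist {'intrinsics': array([[378.78053684,   0.        , 279.71606273],
       [  0.        , 378.78053684, 216.855293  ],
       [  0.        ,   0.        ,   1.        ]]), 'k1': 0.010894704123671838, 'origin': array([ 250.91785288, -523.22272513,  383.07754356]), 'attitude': array([ 0.11617557,  0.79810274, -0.58490292, -0.08616162])}
```

View pics/scene0.png

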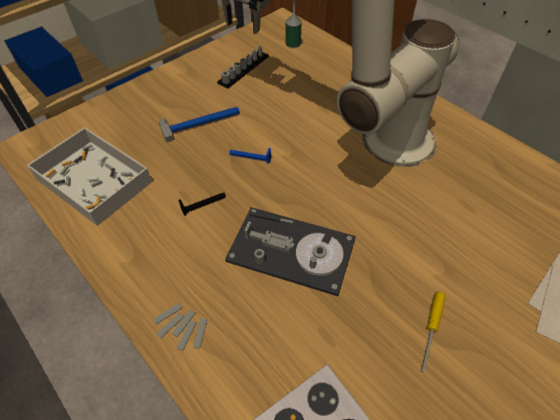

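View pics/side0.png

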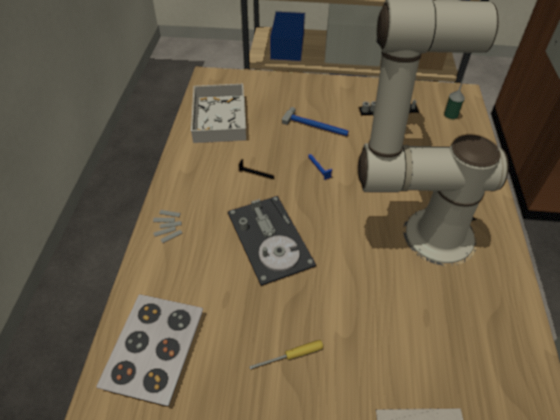

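View pics/wrist0.png

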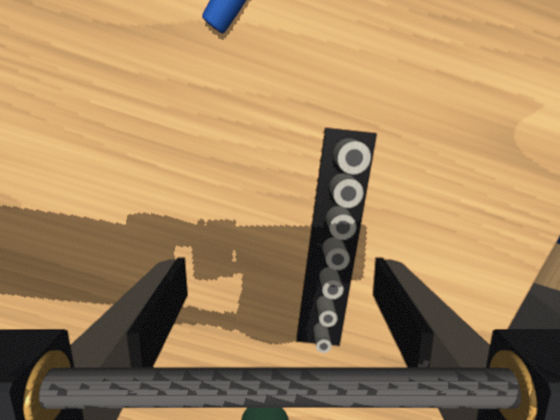

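The fixture is the dark plate at scene (293,250) / side (270,238). The black T at scene (202,203) and the blue T at (250,155) are the look-alikes, and they lie off the plate. The lock bar is the steel one on the plate, at about (262,238). Next I'll enlarge it and measure.

```bash
cat >> h.py <<'E'
def load(fn): return np.load('pics/'+fn+'.npz')
def Rm(q):
    from scipy.spatial.transform import Rotation as R
    return R.from_quat([q[1],q[2],q[3],q[0]]).as_matrix()
def ray(d,p,z):
    "pixels Nx2 -> world points at height z"
    p=np.atleast_2d(np.asarray(p,float)); K=d['K']; k=float(d['k1'])
    s=(p-K[:2,2])/np.array([K[0,0],K[1,1]]); u=s.copy()
    for _ in range(20): u=s/(1+k*(u**2).sum(1,keepdims=True))
    w=np.c_[u,np.ones(len(u))]@Rm(d['R']).T; o=d['o']
    return o+w*((z-o[2])/w[:,2])[:,None]
def proj(d,P):
    P=np.atleast_2d(P); c=(P-d['o'])@Rm(d['R']); u=c[:,:2]/c[:,2:]
    u=u*(1+float(d['k1'])*(u**2).sum(1,keepdims=True)); return u*[d['K'][0,0],d['K'][1,1]]+d['K'][:2,2]
def crop(fn,x0,y0,x1,y1,f,out):
    im=load(fn)['im'][y0:y1,x0:x1,::-1]; cv2.imwrite('pics/'+out+'.png',cv2.resize(im,None,fx=f,fy=f,interpolation=cv2.INTER_CUBIC))
E
python3 - <<'E'
from h import *
crop('scene0',220,200,365,300,5,'c_scene0'); crop('side0',220,190,325,290,5,'c_side0')
for n in('scene0','side0'):
    d=load(n); im=d['im']; g=im.max(2)
    m=((g<75)).astype(np.uint8); m=cv2.morphologyEx(m,cv2.MORPH_CLOSE,np.ones((9,9)))
    k,l,s,c=cv2.connectedComponentsWithStats(m)
    i=l[250,330] if n=='scene0' else l[265,265]
    i=max([j for j in range(1,k) if s[j,0]>200 and s[j,0]+s[j,2]<370 and s[j,1]>180 and s[j,1]+s[j,3]<310],key=lambda j:s[j,4])
    cnt=max(cv2.findContours((l==i).astype(np.uint8),0,1)[0],key=cv2.contourArea)
    r=cv2.boxPoints(cv2.minAreaRect(ray(d,cnt[:,0],16)[:,:2].astype(np.float32)))
    print(n,s[i],cv2.minAreaRect(ray(d,cnt[:,0],16)[:,:2].astype(np.float32)),r)
E
```

```text
scene0 [ 226  208  129   88 5253] ((538.7208862304688, 73.05235290527344), (184.33909606933594, 298.5281066894531), 28.56660270690918) [[ 386.3968    160.07164 ]
 [ 529.147    -102.11421 ]
 [ 691.045     -13.966934]
 [ 548.2948    248.21892 ]]
side0 [ 228  198   88   88 3140] ((537.6134643554688, 77.40483093261719), (176.52609252929688, 302.0074768066406), 28.359277725219727) [[388.21655  168.36122 ]
 [531.6698   -97.40126 ]
 [687.0104   -13.551559]
 [543.5571   252.21092 ]]
```

View pics/c_scene0.png

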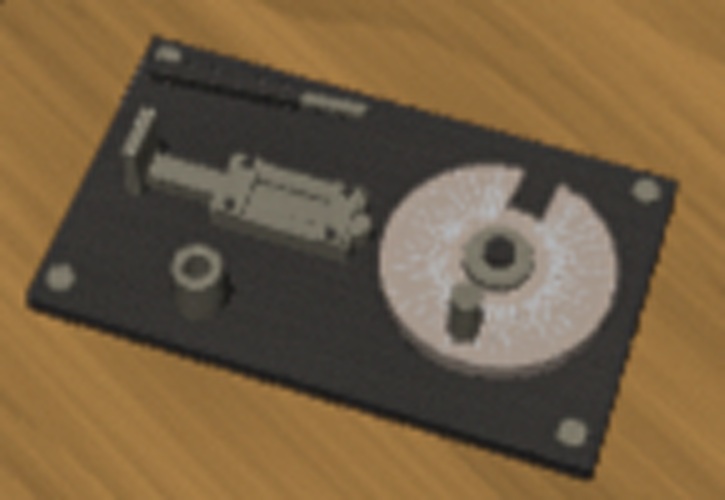

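View pics/c_side0.png

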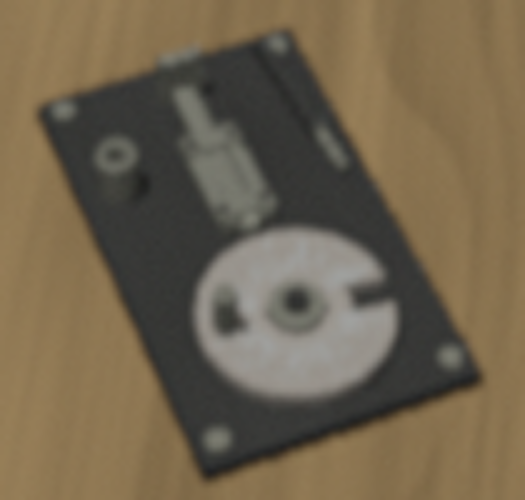

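```bash
python3 - <<'E'
from h import *
s=read_state(); R=Rm(s['tool_rot']); print('tool axes cols\n',R.round(3))
d=load('wrist0'); print('cam in tool',R.T@(d['o']-s['tool_pos']),'\ncam axes in tool cols\n',(R.T@Rm(d['R'])).round(3))
# two-view estimates
sc=load('scene0');sd=load('side0')
def both(pa,pb,z):
    print(z,ray(sc,[[220+pa[0]/5,200+pa[1]/5]],z)[0,:2].round(1),ray(sd,[[220+pb[0]/5,190+pb[1]/5]],z)[0,:2].round(1))
print('hub');both((500,250),(297,300),42)
print('post top');both((466,297),(226,293),63)
print('slot mouth');both((543,178),(390,287),29)
print('tab top');both((143,125),(180,58),56)
print('socket top');both((198,266),(116,153),50)
# disc top contour via mask
E
```

```text
tool axes cols
 [[-0.     0.954  0.301]
 [ 0.001  0.301 -0.954]
 [-1.     0.    -0.001]]
cam in tool [-169.18732463   81.73676492   -0.276312  ] 
cam axes in tool cols
 [[ 0.    -0.286  0.958]
 [-0.    -0.958 -0.286]
 [ 1.    -0.    -0.   ]]
hub
42 [500.4 138.1] [500.7 140.2]
post top
63 [542.1 154.3] [541.2 154.3]
slot mouth
29 [445.8 116.9] [446.5 115.7]
tab top
56 [589.4 -34.5] [592.4 -30.1]
socket top
50 [621.8  46.7] [622.8  46.5]
```

```bash
python3 -m crank '[{"offset":[-1.6,33.5,-30.3],"yaw":0,"fingers":1},{"offset":[-1.6,33.5,-30.3],"yaw":0,"fingers":1},{"offset":[-1.6,33.5,-30.3],"yaw":0,"fingers":1},{"offset":[-1.6,33.5,-30.3],"yaw":0,"fingers":1},{"offset":[-1.6,33.5,-30.3],"yaw":0,"fingers":1},{"offset":[-1.6,33.5,-30.3],"yaw":0,"fingers":1},{"offset":[-1.6,33.5,-30.3],"yaw":0,"fingers":1},{"offset":[-1.6,33.5,-30.3],"yaw":0,"fingers":1}]' 10
python3 -m crank '[{"offset":[-1.6,33.5,-30.3],"yaw":0,"fingers":1},{"offset":[-1.6,33.5,-30.3],"yaw":0,"fingers":1},{"offset":[-1.6,33.5,-30.3],"yaw":0,"fingers":1},{"offset":[-1.6,33.5,-30.3],"yaw":0,"fingers":1},{"offset":[-1.6,33.5,-30.3],"yaw":0,"fingers":1},{"offset":[-1.6,33.5,-30.3],"yaw":0,"fingers":1},{"offset":[-1.6,33.5,-30.3],"yaw":0,"fingers":1},{"offset":[-1.6,33.5,-30.3],"yaw":0,"fingers":1}]'
python3 -m crank '[{"offset":[0,0,0],"yaw":0.12,"fingers":1},{"offset":[0,0,0],"yaw":0.12,"fingers":1},{"offset":[0,0,0],"yaw":0.12,"fingers":1},{"offset":[0,0,0],"yaw":0.12,"fingers":1},{"offset":[0,0,0],"yaw":0.11,"fingers":1},{"offset":[0,0,0],"yaw":0,"fingers":1},{"offset":[0,0,0],"yaw":0,"fingers":1},{"offset":[0,0,0],"yaw":0,"fingers":1}]'
python3 - <<'E'
from h import *
s=read_state();print(s['tool_pos'],s['joints'],Rm(s['tool_rot']).round(3),s['ft_force'],s['opening'])
snap('wrist','w1')
E
```

```text
clock: 0.95
tool_pos: [356.1, -234.7, 227.3]
tool_rot: [0.57, 0.418, 0.57, -0.418]
ft_force: [-0.2, 0.1, 0.5]
opening: 30.1
clock: 1.75
tool_pos: [538.8, 77.3, 240.0]
tool_rot: [0.57, 0.418, 0.57, -0.418]
ft_force: [0.1, -0.8, -0.5]
opening: 0.8
clock: 2.55
tool_pos: [538.2, 75.3, 240.1]
tool_rot: [-0.425, -0.565, -0.425, 0.565]
ft_force: [-0.1, 0.1, 0.4]
opening: 0.6
[538.19393934  75.33667296 240.08084828] [-8.33853650e-02  5.98000484e-02  1.65328835e+00  1.32337597e-06
  1.42874326e+00  1.76983865e+00] [[-0.     0.96  -0.279]
 [ 0.    -0.279 -0.96 ]
 [-1.    -0.     0.   ]] [-0.14583042  0.05338657  0.42130817] 0.6456754876426763
```

View pics/w1.png

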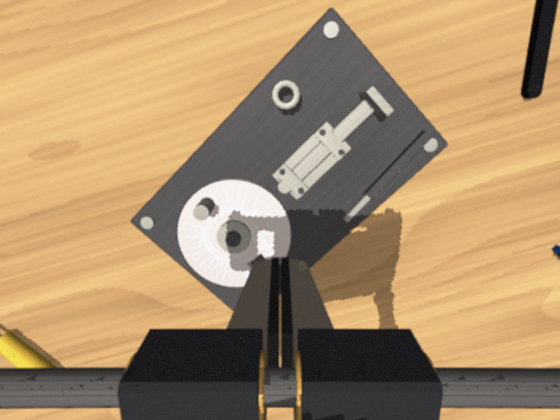

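The wrist view shows the disc centre at about (233,238), the post top at (202,210), the tab at (377,102), the socket at (286,95) and the punch tip at (357,208). Next I'll measure the base frame from the plate corners at (331,9), (132,220) and (447,145), and check it against the disc.

```bash
python3 - <<'E'
from h import *
d=load('w1'); im=d['im']; g=im.max(2)
# plate edges: subpixel threshold crossing of brightness along normals between corner guesses
A,B,C=np.array([331,9.]),np.array([132,220.]),np.array([447,145.])
def edge(P,Q):
    t=(Q-P)/np.linalg.norm(Q-P); n=np.array([-t[1],t[0]]); G=cv2.GaussianBlur(im[:,:,0],(0,0),.7).astype(float); pts=[]
    for f in np.linspace(.1,.9,60):
        o=P+f*(Q-P); k=np.arange(-7,7.1,.25); q=o+k[:,None]*n
        v=cv2.remap(G.astype(np.float32),q[:,0].astype(np.float32)[None],q[:,1].astype(np.float32)[None],1)[0]
        dv=np.abs(np.gradient(v)); j=dv.argmax()
        if dv[j]>4: pts.append(q[j])
    w=ray(d,pts,16)[:,:2].astype(np.float32)
    l=cv2.fitLine(w,cv2.DIST_HUBER,0,.5,.01).ravel(); 
    return l[:2].astype(float),l[2:].astype(float),len(pts)
la=edge(A,B); lb=edge(A,C); print(la,lb)
def X(l,m): 
    s=np.linalg.solve(np.c_[l[0],-m[0]],m[1]-l[1]); return l[1]+s[0]*l[0]
K=X(la,lb); print('corner A',K,'edge angles',[np.degrees(np.arctan2(l[0][1],l[0][0])) for l in(la,lb)], ray(d,[B,C],16)[:,:2])
# corner A = base(-160,-90)
a1=np.arctan2(la[0][1],la[0][0]); 
if np.sin(a1)<0:a1+=np.pi
a2=np.arctan2(lb[0][1],lb[0][0]);
a2%=np.pi; a2=a2-np.pi/2 if False else a2
a2x=a2+np.pi-np.pi/2 if a2<np.pi/2 else a2-np.pi/2
print(np.degrees([a1,a2x]))
th=(2*a1+a2x)/3; ex=np.array([np.cos(th),np.sin(th)]);ey=np.array([-ex[1],ex[0]])
O=K+160*ex+90*ey; print('origin',O,'th',th,np.degrees(th))
# disc
hsv=cv2.cvtColor(im,cv2.COLOR_RGB2HSV); m=((hsv[:,:,1]<60)&(hsv[:,:,2]>150)).astype(np.uint8)
k,l,s,c=cv2.connectedComponentsWithStats(m); i=1+s[1:,4].argmax(); print('disc blob',s[i])
cn=max(cv2.findContours((l==i).astype(np.uint8),0,1)[0],key=cv2.contourArea); h=cv2.convexHull(cn)[:,0]
w=ray(d,h,29)[:,:2]; w=w[((h[:,0]<255)|(h[:,1]<240))]
M=np.c_[2*w,np.ones(len(w))]; q=np.linalg.lstsq(M,(w**2).sum(1),rcond=None)[0]; print('disc c',q[:2],'r',np.sqrt(q[2]+q[0]**2+q[1]**2),'pred',O+65*ex)
def loc(p,z): 
    w=ray(d,p,z)[:,:2]-O; return np.c_[w@ex,w@ey].round(1)
print('spindle',loc([[233,239]],42),'post',loc([[201,210]],63),'nose tip',loc([[282,188]],22),'socket',loc([[286,95]],50),'tab top corners',loc([[375,87],[393,110],[366,95],[384,118]],56),'punch',loc([[425,132],[348,217]],26))
np.savez('base.npz',O=O,th=th)
crop('w1',160,60,420,300,3,'c_w1')
E
```

```text
(array([ 0.47731391, -0.87873286]), array([620.15789795, 105.6508255 ]), 60) (array([0.87915206, 0.4765414 ]), array([618.27062988, -53.56813049]), 60)
corner A [686.541934   -16.56190104] edge angles [np.float64(-61.48988462804807), np.float64(28.459757181433595)] [[544.7807636  240.91680465]
 [529.53284369 -99.81404732]]
[118.51011537 118.45975718]
origin [531.11436414  81.12264496] th 2.068098738082275 118.49332930844581
disc blob [ 177  179  112  109 7474]
disc c [501.36211352 137.53734795] r 60.396794227477095 pred [500.10569552 138.24936787]
spindle [[62.9 -0.5]] post [[ 55.9 -45.4]] nose tip [[-7.6 -0. ]] socket [[-74.5 -62.9]] tab top corners [[-134.8  -12.5]
 [-133.5   13.7]
 [-124.8  -13. ]
 [-123.3   13.4]] punch [[-148.3   58.5]
 [ -35.9   70.6]]
```

View pics/c_w1.png

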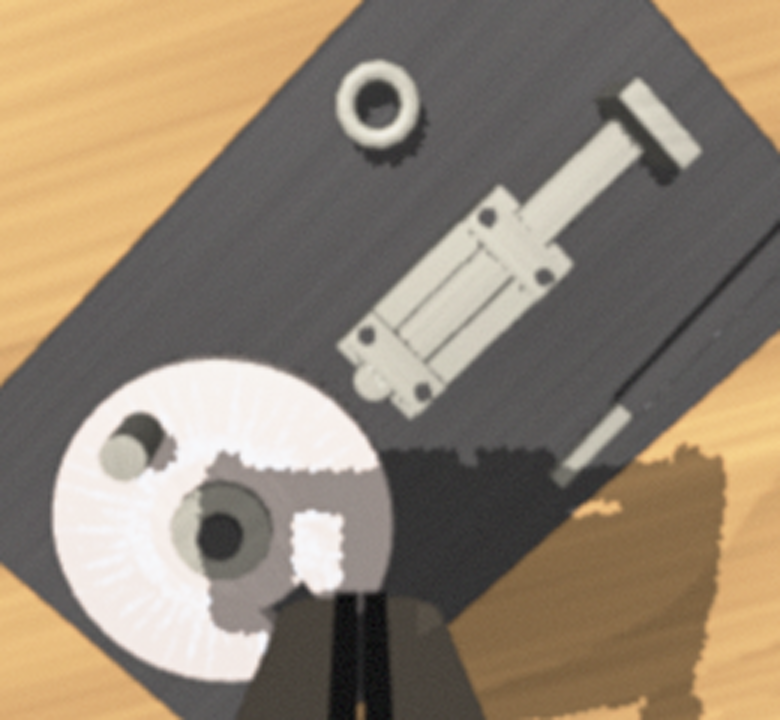

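```bash
python3 -m crank '[{"offset":[0,7.7,-42],"yaw":0,"fingers":1},{"offset":[0,7.8,-42],"yaw":0,"fingers":1},{"offset":[45,0,0],"yaw":0,"fingers":1},{"offset":[45,0,0],"yaw":0,"fingers":1},{"offset":[34,0,0],"yaw":0,"fingers":1},{"offset":[0,0,0],"yaw":0,"fingers":1},{"offset":[0,0,0],"yaw":0,"fingers":1}]'
python3 - <<'E'
from h import *
snap('wrist','w2')
E
```

```text
clock: 3.3
tool_pos: [576.9, 151.6, 116.8]
tool_rot: [-0.424, -0.566, -0.424, 0.566]
ft_force: [1.0, 0.4, 0.5]
opening: 0.4
```

View pics/w2.png

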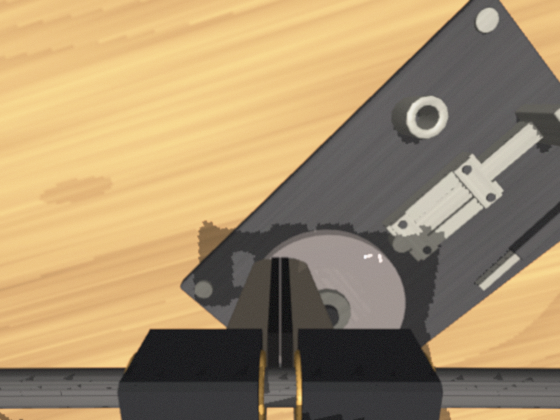

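```bash
python3 -m crank '[{"offset":[35,0,0],"yaw":0,"fingers":1},{"offset":[36,0,0],"yaw":0,"fingers":1},{"offset":[0,0,0],"yaw":0,"fingers":1},{"offset":[0,-5,0],"yaw":0,"fingers":1},{"offset":[0,-5,0],"yaw":0,"fingers":1},{"offset":[0,-5,0],"yaw":0,"fingers":1},{"offset":[0,-5,0],"yaw":0,"fingers":1},{"offset":[0,-5,0],"yaw":0,"fingers":1},{"offset":[0,-5,0],"yaw":0,"fingers":1}]'
python3 - <<'E'
from h import *
snap('scene','s2');snap('side','d2');crop('scene0',220,200,365,300,1,'x')
crop('s2',250,180,400,300,4,'c_s2');crop('d2',200,170,330,290,4,'c_d2')
E
```

```text
clock: 4.25
tool_pos: [556.4, 161.4, 49.1]
tool_rot: [0.427, 0.573, 0.42, -0.559]
ft_force: [24.0, 7.5, -10.2]
opening: 0.4
```

View pics/c_s2.png

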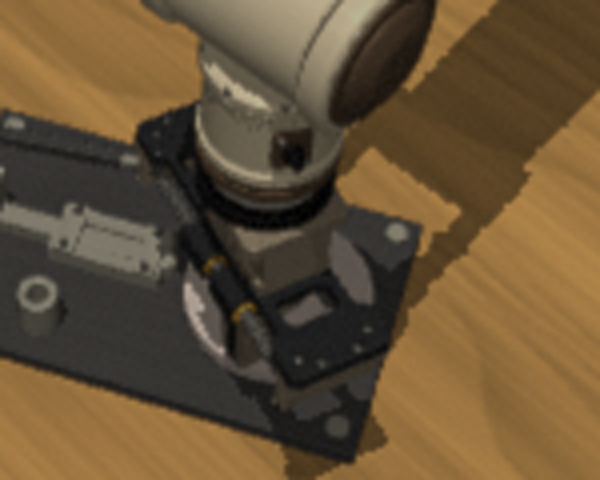

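View pics/c_d2.png

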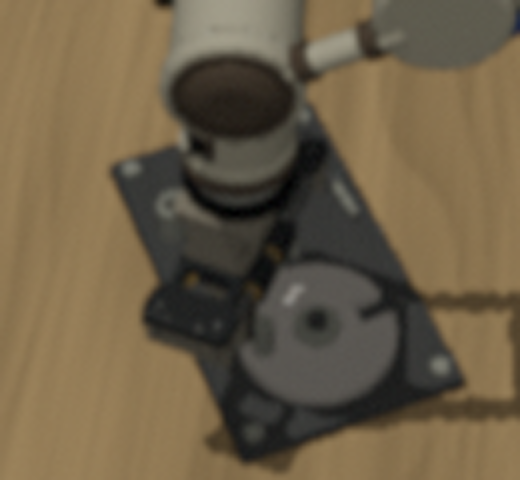

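The force rose to 24 N and the disc barely turned: at this 45° face angle, friction locks the post against the face. I'll back off, turn the tool so the +y face is tangential, and push along the arc.

```bash
python3 -m crank '[{"offset":[0,15,0],"yaw":0,"fingers":1},{"offset":[0,20,0],"yaw":0,"fingers":1},{"offset":[-45,0,0],"yaw":0,"fingers":1},{"offset":[-45,0,0],"yaw":0,"fingers":1},{"offset":[-45,0,0],"yaw":-0.14,"fingers":1},{"offset":[-45,0,0],"yaw":-0.14,"fingers":1},{"offset":[0,0,0],"yaw":-0.14,"fingers":1},{"offset":[0,0,0],"yaw":-0.14,"fingers":1},{"offset":[0,0,0],"yaw":-0.14,"fingers":1},{"offset":[0,0,0],"yaw":-0.14,"fingers":1}]'
python3 -m crank '[{"offset":[0,0,0],"yaw":-0.14,"fingers":1},{"offset":[0,0,0],"yaw":-0.14,"fingers":1},{"offset":[0,0,0],"yaw":-0.14,"fingers":1},{"offset":[0,0,0],"yaw":-0.14,"fingers":1},{"offset":[0,0,0],"yaw":-0.14,"fingers":1},{"offset":[0,0,0],"yaw":-0.14,"fingers":1},{"offset":[0,0,0],"yaw":-0.14,"fingers":1},{"offset":[0,0,0],"yaw":-0.14,"fingers":1},{"offset":[0,0,0],"yaw":-0.14,"fingers":1},{"offset":[0,0,0],"yaw":-0.08,"fingers":1}]'
python3 -m crank '[{"offset":[0,0,0],"yaw":0,"fingers":1},{"offset":[0,0,0],"yaw":0,"fingers":1},{"offset":[0,0,0],"yaw":0,"fingers":1}]'
python3 - <<'E'
from h import *
s=read_state();print(s['tool_pos'],s['joints'],Rm(s['tool_rot']).round(3),s['ft_force'],s['opening'])
snap('wrist','w3');snap('scene','s3');crop('s3',220,180,400,315,4,'c_s3')
E
```

```text
clock: 5.35
tool_pos: [581.3, 150.4, 226.0]
tool_rot: [0.619, 0.342, 0.619, -0.342]
ft_force: [1.1, 0.6, 0.9]
opening: 0.6
clock: 6.35
tool_pos: [581.2, 150.4, 225.9]
tool_rot: [0.698, -0.116, 0.697, 0.116]
ft_force: [-0.3, 0.4, 1.1]
opening: 0.7
clock: 6.65
tool_pos: [581.4, 150.3, 225.5]
tool_rot: [0.698, -0.114, 0.698, 0.114]
ft_force: [-0.5, -0.6, 0.5]
opening: 0.4
[581.43942565 150.30863702 225.4979602 ] [ 5.19563474e-02  2.16350369e-01  1.50914278e+00  3.11953180e-05
  1.41570240e+00 -2.71678725e-01] [[ 0.    -0.318  0.948]
 [ 0.     0.948  0.318]
 [-1.    -0.     0.   ]] [-0.53755711 -0.61538303  0.48265023] 0.3650456317128926
```

View pics/w3.png

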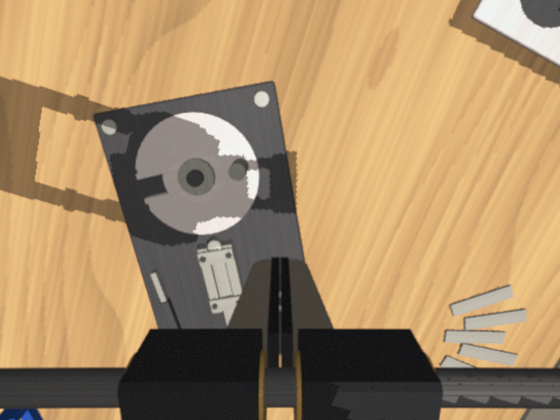

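View pics/c_s3.png

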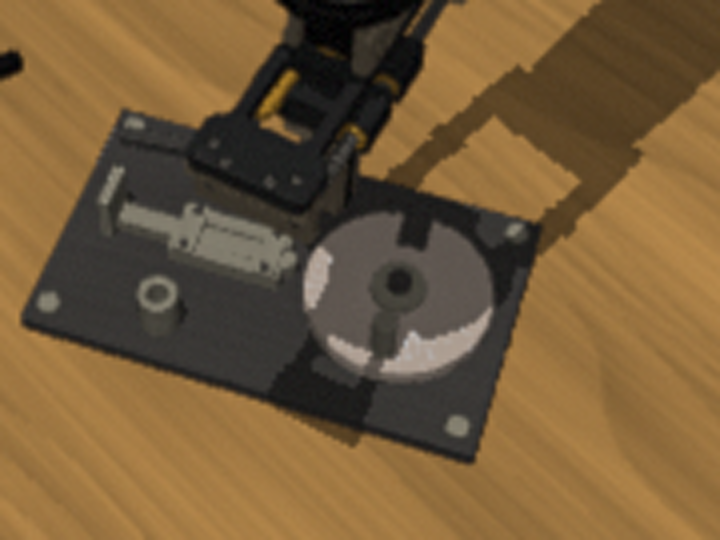

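The wrist view now shows the post top near (238,168), the slot mouth near (147,190), the spindle at (195,177) and the nose at (214,244), with nothing else disturbed.

```bash
cat >> h.py <<'E'
def bframe():
    b=np.load('base.npz');th=float(b['th']);return b['O'],np.array([np.cos(th),np.sin(th)]),np.array([-np.sin(th),np.cos(th)])
def loc(d,p,z):
    O,ex,ey=bframe(); w=ray(d,p,z)[:,:2]-O; return np.c_[w@ex,w@ey]
E
python3 - <<'E'
from h import *
d=load('w3')
for n,p,z in(('spindle',(195.5,177.5),42),('post top',(238,168),63),('slot l',(146,182),29),('slot r',(149,200),29),('slot end',(168,187),29),('nose',(214,241),22)): print(n,loc(d,[p],z).round(1))
crop('w3',80,70,320,250,3,'c_w3')
E
```

```text
spindle [[64.7 -2.2]]
post top [[ 69.6 -46.3]]
slot l [[66.8 49.8]]
slot r [[48.7 51.9]]
slot end [[58.2 29.9]]
nose [[-7.1 -0.3]]
```

View pics/c_w3.png

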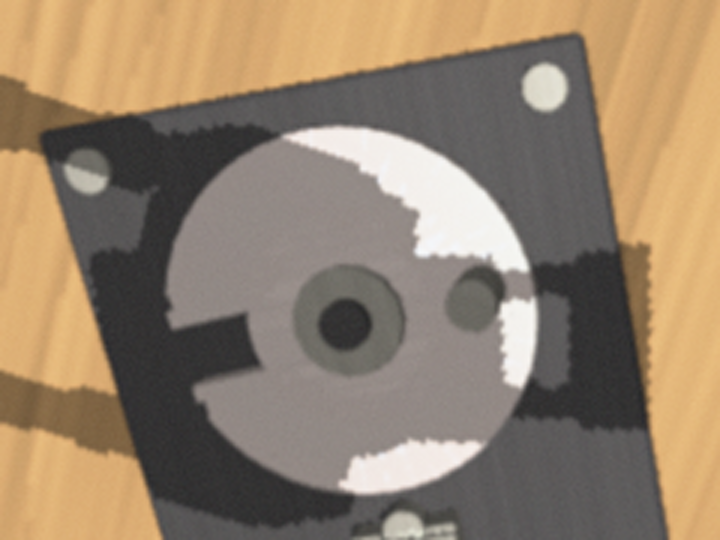

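```bash
python3 -m crank '[{"offset":[0,-3.3,-30.7],"yaw":0,"fingers":1},{"offset":[45,0,0],"yaw":-0.13,"fingers":1},{"offset":[45,0,0],"yaw":-0.13,"fingers":1},{"offset":[45,0,0],"yaw":0,"fingers":1},{"offset":[25,0,0],"yaw":0,"fingers":1},{"offset":[19.5,0,0],"yaw":0,"fingers":1},{"offset":[0,0,0],"yaw":0,"fingers":1},{"offset":[0,0,0],"yaw":0,"fingers":1}]'
python3 - <<'E'
from h import *
s=read_state();print(s['tool_pos'],s['ft_force'])
snap('wrist','w4')
E
```

```text
clock: 7.55
tool_pos: [553.7, 137.3, 46.2]
tool_rot: [0.677, -0.204, 0.677, 0.204]
ft_force: [0.3, -0.1, 1.1]
opening: 0.5
[553.71890816 137.33631582  46.19684153] [ 0.32473369 -0.13050921  1.0576807 ]
```

View pics/w4.png

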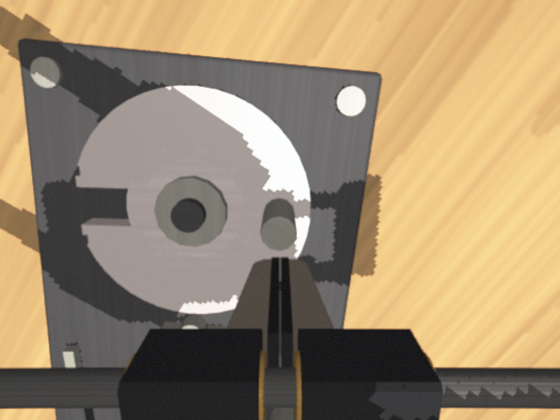

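The post, with its top at (278,232), is directly ahead of the closed fingertips. I'll push along the arc.

```bash
python3 -m crank '[{"offset":[0,5,0],"yaw":0,"fingers":1},{"offset":[0,5,0],"yaw":0,"fingers":1},{"offset":[0,4.5,1.5],"yaw":-0.1,"fingers":1},{"offset":[0,4.5,1.5],"yaw":-0.1,"fingers":1},{"offset":[0,4.5,1.5],"yaw":-0.1,"fingers":1},{"offset":[0,4.5,1.5],"yaw":-0.1,"fingers":1},{"offset":[0,4.5,1.5],"yaw":-0.1,"fingers":1},{"offset":[0,0,0],"yaw":0,"fingers":1}]'
python3 - <<'E'
from h import *
snap('wrist','w5')
E
```

```text
clock: 8.4
tool_pos: [538.7, 167.5, 47.1]
tool_rot: [0.607, -0.366, 0.604, 0.365]
ft_force: [1.2, 0.8, 1.2]
opening: 0.6
```

View pics/w5.png

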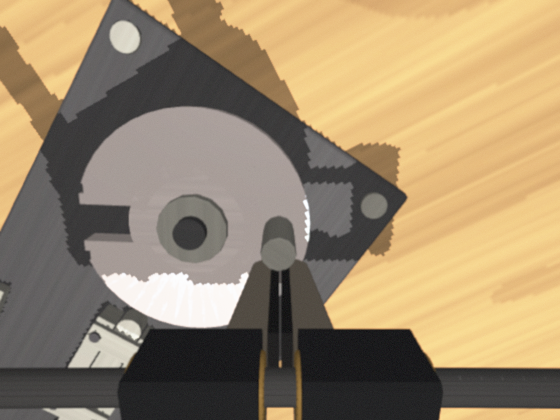

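```bash
cat >> h.py <<'E'
def slot(fn,mouth,end):
    d=load(fn);a=loc(d,[mouth,end],29);
    v=a.mean(1) if 0 else a
    ax=np.array([65,0]); 
    for q in a: print('slot pt',q.round(1),'r',np.linalg.norm(q-ax).round(1),'ang',np.degrees(np.arctan2(q[1],q[0]-65)).round(1))
E
python3 - <<'E'
from h import *
slot('w5',(82,219),(131,220))
d=load('w5');print('post',loc(d,[(278,254)],63),'spindle',loc(d,[(190,233)],42))
s=read_state();O,ex,ey=bframe();w=s['tool_pos'][:2]-O;print('tcp base',w@ex,w@ey); y=Rm(s['tool_rot'])[:2,1];print('tool y base deg',np.degrees(np.arctan2(y@ey,y@ex)))
E
```

```text
slot pt [35.9 49.7] r 57.6 ang 120.4
slot pt [49.3 28.5] r 32.5 ang 118.8
post [[ 87.38531663 -37.39307917]] spindle [[65.57801497 -0.46986484]]
tcp base 72.05939111499258 -47.60514118875176
tool y base deg 33.58453484158495
```

```bash
python3 -m crank '[{"offset":[0,4.5,1.5],"yaw":-0.1,"fingers":1},{"offset":[0,4.5,1.5],"yaw":-0.1,"fingers":1},{"offset":[0,4.5,1.5],"yaw":-0.1,"fingers":1},{"offset":[0,4.5,1.5],"yaw":-0.1,"fingers":1},{"offset":[0,4.5,1.5],"yaw":-0.1,"fingers":1},{"offset":[0,4.5,1.5],"yaw":-0.1,"fingers":1},{"offset":[0,4.5,1.5],"yaw":-0.1,"fingers":1},{"offset":[0,4.5,1.5],"yaw":-0.1,"fingers":1},{"offset":[0,4.5,1.5],"yaw":-0.1,"fingers":1},{"offset":[0,0,0],"yaw":0,"fingers":1}]'
python3 - <<'E'
from h import *
snap('wrist','w6')
s=read_state();O,ex,ey=bframe();w=s['tool_pos'][:2]-O;print('tcp base',w@ex,w@ey); y=Rm(s['tool_rot'])[:2,1];print('tool y base deg',np.degrees(np.arctan2(y@ey,y@ex)))
E
```

```text
clock: 9.45
tool_pos: [499.7, 183.6, 46.4]
tool_rot: [-0.387, 0.592, -0.386, -0.592]
ft_force: [1.6, 1.6, 0.3]
opening: 0.3
tcp base 104.78561358981038 -21.24984708323621
tool y base deg 85.03188513967167
```

View pics/w6.png

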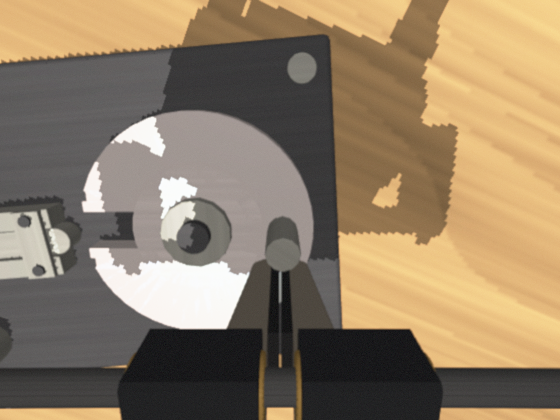

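```bash
python3 - <<'E'
from h import *
crop('w6',0,170,320,290,2.5,'c_w6')
E
```

```text
(no output)
```

View pics/c_w6.png

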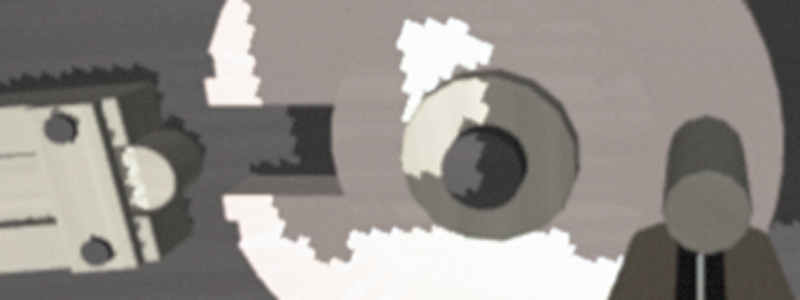

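```bash
python3 - <<'E'
from h import *
d=load('w6')
P=lambda x,y:(x/2.5,170+y/2.5)
a=loc(d,[P(208,105),P(330,105),P(225,194),P(342,194)],29); print(a.round(1))
for i in(0,2): v=a[i]-a[i+1]; print('edge ang',np.degrees(np.arctan2(v[1],v[0])))
print('post',loc(d,[P(708,210)],63),'spindle',loc(d,[P(484,166)],42),'nose',loc(d,[P(175,180)],22),'nose mid ',loc(d,[P(150,180)],28))
a=loc(d,[P(135,272),P(100,100)],33);print(a)
E
```

```text
[[ 7.4 14.6]
 [32.2 12.5]
 [ 6.4 -4.9]
 [30.9 -7. ]]
edge ang 175.14190086470407
edge ang 175.08556158815762
post [[108.24396525  -3.17773878]] spindle [[65.07991392  1.05569718]] nose [[-7.54856635 -3.18366973]] nose mid  [[-9.04655017 -0.78741524]]
[[-14.12196532 -19.23009422]
 [-11.40783247  18.38215005]]
```

The slot is at 175.1°, with the mouth 4.8 mm off. It needs about 0.085 rad more.

```bash
python3 -m crank '[{"offset":[0,1.9,0.7],"yaw":-0.042,"fingers":1},{"offset":[0,1.9,0.7],"yaw":-0.042,"fingers":1},{"offset":[0,0,0],"yaw":0,"fingers":1},{"offset":[0,0,0],"yaw":0,"fingers":1}]'
python3 - <<'E'
from h import *
snap('wrist','w7');crop('w7',0,170,320,290,2.5,'c_w7')
E
```

```text
clock: 9.9
tool_pos: [496.0, 182.8, 46.0]
tool_rot: [-0.362, 0.607, -0.362, -0.607]
ft_force: [2.9, 2.9, 1.8]
opening: 0.5
```

View pics/c_w7.png

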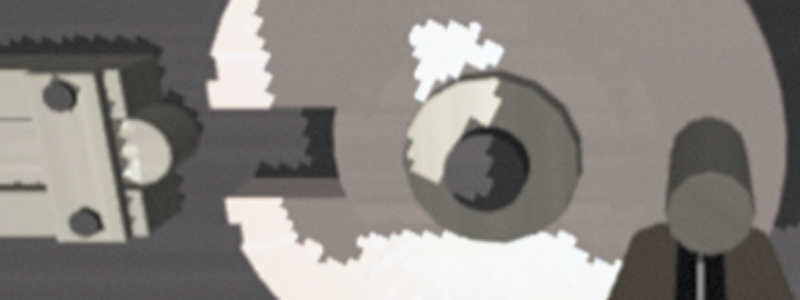

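```bash
python3 - <<'E'
from h import *
d=load('w7')
P=lambda x,y:(x/2.5,170+y/2.5)
a=loc(d,[P(210,107),P(332,108),P(227,197),P(345,197)],29); print(a.round(1))
for i in(0,2): v=a[i]-a[i+1]; print('edge ang',np.degrees(np.arctan2(v[1],v[0])))
print('post',loc(d,[P(710,213)],63),'spindle',loc(d,[P(486,166)],42),'nose mid ',loc(d,[P(150,152)],28))
v=loc(d,[P(0,70),P(105,71),P(0,186),P(60,187)],31); print(v, v[1]-v[0])
E
```

```text
[[  6.4   9.8]
 [ 31.2   9.5]
 [  7.   -9.9]
 [ 31.7 -10. ]]
edge ang 179.39159906115955
edge ang 179.82974944896517
post [[108.15598332   0.30931576]] spindle [[64.91862542  1.50855777]] nose mid  [[-8.02273784 -0.23440319]]
[[-32.89339408  18.10421604]
 [-12.21066915  17.87002713]
 [-38.17184701  -6.54460238]
 [-25.94731554  -6.80578783]] [20.68272494 -0.23418892]
```

The slot is at 179.6° with its mouth within 0.1 mm of centre, and the nose is still outside at x about -8. I'll back away and swing round to the tab.

```bash
python3 -m crank '[{"offset":[0,-5,0],"yaw":0,"fingers":1},{"offset":[0,-15,0],"yaw":0,"fingers":1},{"offset":[-40,0,0],"yaw":0,"fingers":1},{"offset":[-45,0,0],"yaw":0,"fingers":1},{"offset":[-45,0,0],"yaw":0.14,"fingers":1},{"offset":[0,0,0],"yaw":0.14,"fingers":1},{"offset":[0,0,0],"yaw":0.14,"fingers":1},{"offset":[0,0,0],"yaw":0.14,"fingers":1},{"offset":[0,0,0],"yaw":0.14,"fingers":1},{"offset":[0,0,0],"yaw":0.14,"fingers":1}]'
python3 -m crank '[{"offset":[0,0,0],"yaw":0.14,"fingers":1},{"offset":[0,0,0],"yaw":0.14,"fingers":1},{"offset":[0,0,0],"yaw":0.14,"fingers":1},{"offset":[0,0,0],"yaw":0.14,"fingers":1},{"offset":[0,0,0],"yaw":0.14,"fingers":1},{"offset":[0,0,0],"yaw":0.03,"fingers":1},{"offset":[0,0,0],"yaw":0,"fingers":1},{"offset":[0,0,0],"yaw":0,"fingers":1}]'
python3 - <<'E'
from h import *
s=read_state();O,ex,ey=bframe();R=Rm(s['tool_rot']);w=s['tool_pos'][:2]-O;print('tcp base',w@ex,w@ey,s['tool_pos'][2]); y=R[:2,1];print('tool y base deg',np.degrees(np.arctan2(y@ey,y@ex)))
t=O-163*ex; print('to go tool',R.T@(np.r_[t,28]-s['tool_pos']), s['joints'])
E
```

```text
clock: 10.95
tool_pos: [512.4, 191.7, 174.8]
tool_rot: [0.578, -0.406, 0.58, 0.406]
ft_force: [0.1, -0.2, -0.6]
opening: 0.2
clock: 11.75
tool_pos: [512.7, 192.0, 175.1]
tool_rot: [0.685, -0.175, 0.686, 0.175]
ft_force: [-0.2, 1.0, 0.2]
opening: 0.4
tcp base 106.20648684066083 -36.65384444389158 175.1160746606475
tool y base deg 0.12012586819578383
to go tool [ 147.1389902  -269.15336248  -36.95079593] [ 1.37738032e-01  1.21851462e-01  1.71730054e+00 -5.06408214e-04
  1.30419923e+00 -3.61527279e-01]
```

```bash
python3 -m crank '[{"offset":[0,-38.5,-5.3],"yaw":0,"fingers":1},{"offset":[0,-38.5,-5.3],"yaw":0,"fingers":1},{"offset":[0,-38.5,-5.3],"yaw":0,"fingers":1},{"offset":[0,-38.5,-5.3],"yaw":0,"fingers":1},{"offset":[0,-38.5,-5.3],"yaw":0,"fingers":1},{"offset":[0,-38.5,-5.3],"yaw":0,"fingers":1},{"offset":[0,-38.5,-5.3],"yaw":0,"fingers":1},{"offset":[0,0,0],"yaw":0,"fingers":1},{"offset":[0,0,0],"yaw":0,"fingers":1}]'
python3 - <<'E'
from h import *
snap('wrist','w8')
E
```

```text
clock: 12.65
tool_pos: [609.2, -62.6, 175.2]
tool_rot: [0.685, -0.174, 0.686, 0.174]
ft_force: [0.3, -0.8, -0.5]
opening: 0.3
```

View pics/w8.png

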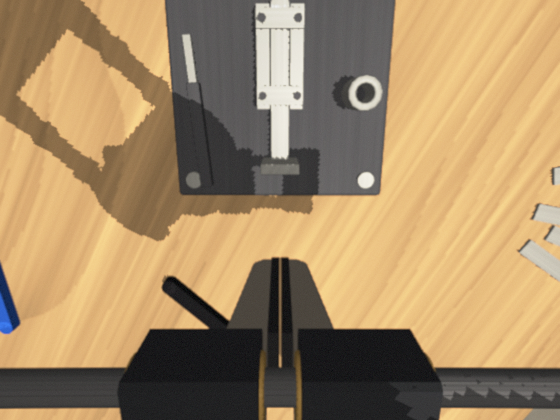

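The tab top is at (280,169), dead ahead. The black look-alike shows at (165,283) to (225,325), so I'll check its clearance before descending.

```bash
python3 - <<'E'
from h import *
d=load('w8')
print('black end',loc(d,[(165,283),(225,325)],10).round(0),'tab top rear corners',loc(d,[(261,174),(299,174)],56).round(1),'front',loc(d,[(262,164),(299,164)],56).round(1))
print('socket',loc(d,[(364.5,93)],50).round(1))
d=load('scene0')
print('black T scene',loc(d,[(182,209),(225,196)],10).round(0))
crop('scene0',160,180,260,240,6,'c_blk')
E
```

```text
black end [[-249.  111.]
 [-296.   55.]] tab top rear corners [[-134.1   13.9]
 [-134.   -15.3]] front [[-126.4   13. ]
 [-126.3  -15.2]]
socket [[-74.8 -63.1]]
black T scene [[-340.   24.]
 [-246.  106.]]
```

View pics/c_blk.png

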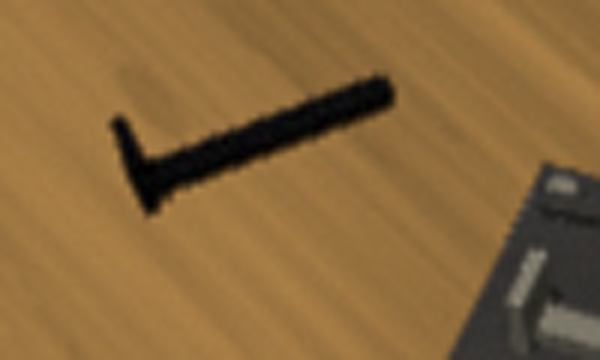

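```bash
python3 -m crank '[{"offset":[45,0,0],"yaw":0,"fingers":1},{"offset":[45,0,0],"yaw":0,"fingers":1},{"offset":[35,0,0],"yaw":0,"fingers":1},{"offset":[21,0,0],"yaw":0,"fingers":1},{"offset":[0,0,0],"yaw":0,"fingers":1},{"offset":[0,5,0],"yaw":0,"fingers":1},{"offset":[0,5,0],"yaw":0,"fingers":1},{"offset":[0,4,0],"yaw":0,"fingers":1},{"offset":[0,4,0],"yaw":0,"fingers":1},{"offset":[0,4,0],"yaw":0,"fingers":1}]'
python3 -m crank '[{"offset":[0,4,0],"yaw":0,"fingers":1},{"offset":[0,4,0],"yaw":0,"fingers":1},{"offset":[0,4,0],"yaw":0,"fingers":1},{"offset":[0,0,0],"yaw":0,"fingers":1}]'
python3 - <<'E'
from h import *
s=read_state();O,ex,ey=bframe();w=s['tool_pos'][:2]-O;print('tcp base',w@ex,w@ey,s['tool_pos'][2])
snap('wrist','w9');snap('side','d9');crop('d9',200,170,330,290,4,'c_d9')
E
```

```text
clock: 13.7
tool_pos: [599.9, -43.1, 30.9]
tool_rot: [0.686, -0.175, 0.684, 0.174]
ft_force: [1.7, -2.4, 2.1]
opening: 0.2
clock: 14.1
tool_pos: [592.7, -31.7, 29.5]
tool_rot: [0.685, -0.174, 0.685, 0.175]
ft_force: [0.6, -0.3, 0.9]
opening: 0.3
tcp base -128.52741735768177 -0.3410720543500617 29.51233729357641
```

View pics/w9.png

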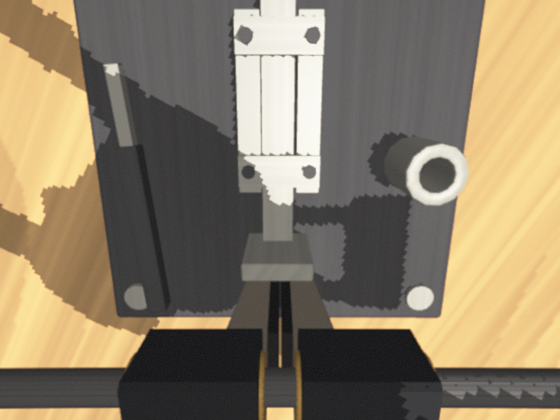

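View pics/c_d9.png

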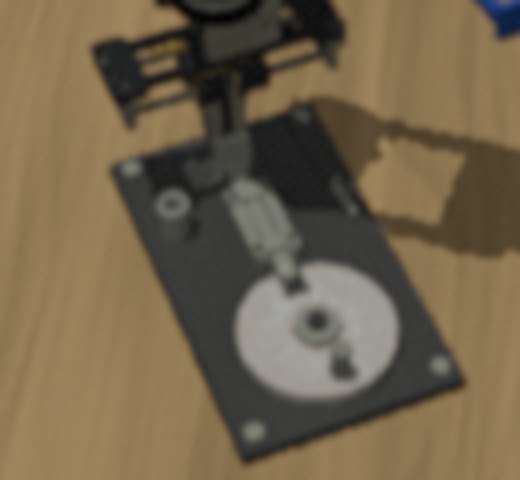

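The tab at (277,257) is against the fingertips, and the side view shows the nose entering the slot. I'll carry on.

```bash
python3 -m crank '[{"offset":[0,4,0],"yaw":0,"fingers":1},{"offset":[0,4,0],"yaw":0,"fingers":1},{"offset":[0,4,0],"yaw":0,"fingers":1},{"offset":[0,3,0],"yaw":0,"fingers":1},{"offset":[0,2,0],"yaw":0,"fingers":1},{"offset":[0,0,0],"yaw":0,"fingers":1}]'
python3 -m crank '[{"offset":[0,1.5,0],"yaw":0,"fingers":1},{"offset":[0,0,0],"yaw":0,"fingers":1}]'
python3 -m crank '[{"offset":[0,1.5,0],"yaw":0,"fingers":1},{"offset":[0,0,0],"yaw":0,"fingers":1}]'
python3 - <<'E'
from h import *
s=read_state();O,ex,ey=bframe();w=s['tool_pos'][:2]-O;print('tcp base',w@ex,w@ey,s['tool_pos'][2],s['ft_force'])
snap('wrist','w10');snap('side','d10');crop('d10',200,170,330,290,4,'c_d10')
E
```

```text
clock: 14.8
tool_pos: [584.8, -16.9, 29.7]
tool_rot: [0.685, -0.175, 0.685, 0.175]
ft_force: [-1.2, 0.4, -0.2]
opening: 0.3
clock: 15.0
tool_pos: [584.3, -15.9, 29.7]
tool_rot: [0.685, -0.175, 0.685, 0.175]
ft_force: [-0.1, -0.0, 0.0]
opening: 1.0
clock: 15.2
tool_pos: [584.2, -15.3, 30.0]
tool_rot: [0.686, -0.175, 0.685, 0.174]
ft_force: [0.7, -2.8, -1.3]
opening: 1.0
tcp base -110.02170563386069 -0.6256172222005303 29.97647651205385 [ 0.704434   -2.79278849 -1.28109389]
```

View pics/w10.png

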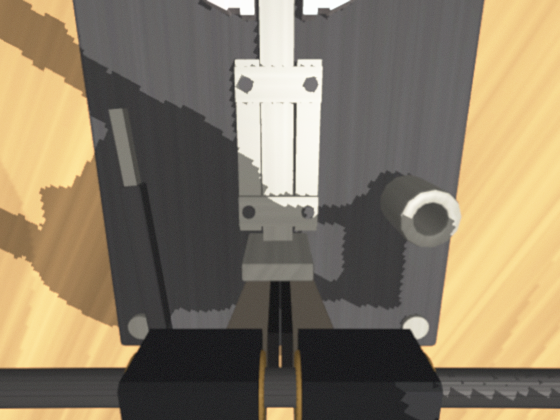

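View pics/c_d10.png

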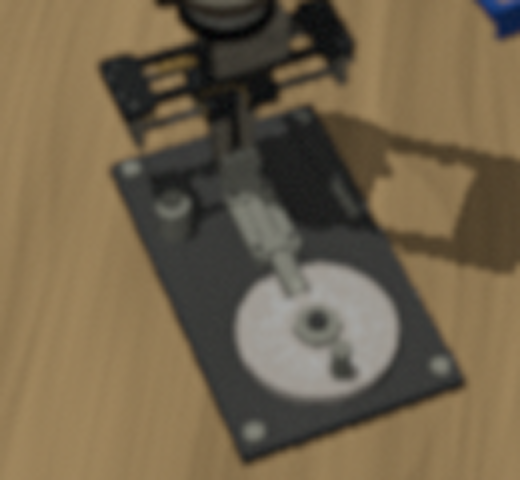

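```bash
python3 -m crank '[{"offset":[0,1.5,0],"yaw":0,"fingers":1},{"offset":[0,0,0],"yaw":0,"fingers":1}]'
python3 -m crank '[{"offset":[0,1.5,0],"yaw":0,"fingers":1},{"offset":[0,0,0],"yaw":0,"fingers":1},{"offset":[0,0,0],"yaw":0,"fingers":1}]'
```

```text
clock: 15.5
tool_pos: [584.5, -14.9, 30.6]
tool_rot: [0.686, -0.176, 0.684, 0.173]
ft_force: [3.7, -6.6, -0.7]
opening: 0.6
clock: 15.8
tool_pos: [584.8, -14.5, 31.2]
tool_rot: [0.687, -0.176, 0.684, 0.173]
ft_force: [5.0, -8.8, -0.5]
opening: 0.7
```

The bar has bottomed out: the force climbs to 10 N with no further travel. I'll back off, rise clear and check.

```bash
python3 -m crank '[{"offset":[0,-5,0],"yaw":0,"fingers":1},{"offset":[0,-25,0],"yaw":0,"fingers":1},{"offset":[-30,0,0],"yaw":0,"fingers":1},{"offset":[-45,0,0],"yaw":0,"fingers":1},{"offset":[-45,0,0],"yaw":0,"fingers":1},{"offset":[-45,0,0],"yaw":0,"fingers":1},{"offset":[0,40,0],"yaw":0,"fingers":1},{"offset":[0,40,0],"yaw":0,"fingers":1},{"offset":[0,0,0],"yaw":0,"fingers":1},{"offset":[0,0,0],"yaw":0,"fingers":1}]'
python3 - <<'E'
from h import *
snap('wrist','w11');snap('side','d11');crop('d11',200,170,330,290,4,'c_d11')
E
```

```text
clock: 16.8
tool_pos: [557.6, 32.6, 194.4]
tool_rot: [0.685, -0.175, 0.685, 0.175]
ft_force: [-0.8, 0.5, -0.5]
opening: 0.2
```

View pics/w11.png

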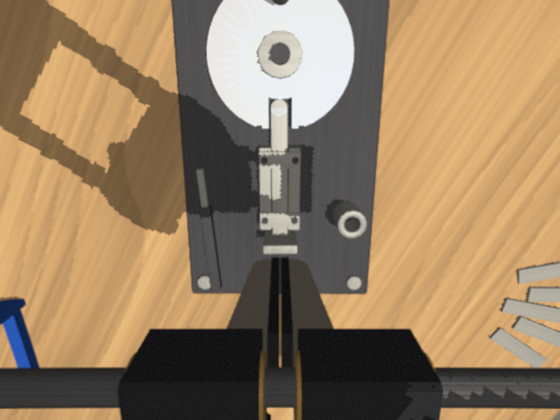

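View pics/c_d11.png

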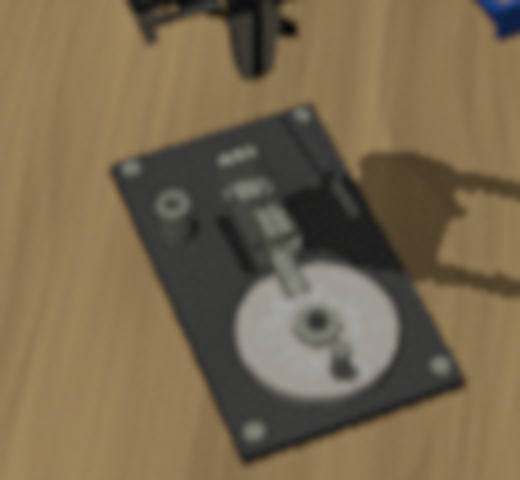

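```bash
python3 - <<'E'
from h import *
d=load('w11')
crop('w11',190,30,370,270,2.5,'c_w11')
print('nose',loc(d,[(279,100)],28).round(1),'slot corners',loc(d,[(268,128),(291,128),(268,98),(291,98)],29).round(1),'spindle',loc(d,[(280,54)],42).round(1),'tab',loc(d,[(263,252),(298,252)],56).round(1),'socket',loc(d,[(352,224)],50).round(1))
E
```

```text
nose [[29.   0.2]] slot corners [[  5.9   9.7]
 [  6.  -10.2]
 [ 30.6   9.5]
 [ 30.6  -9.9]] spindle [[63.3 -0.5]] tab [[-97.9  13.8]
 [-97.8 -16.7]] socket [[-73.9 -63.5]]
```

View pics/c_w11.png

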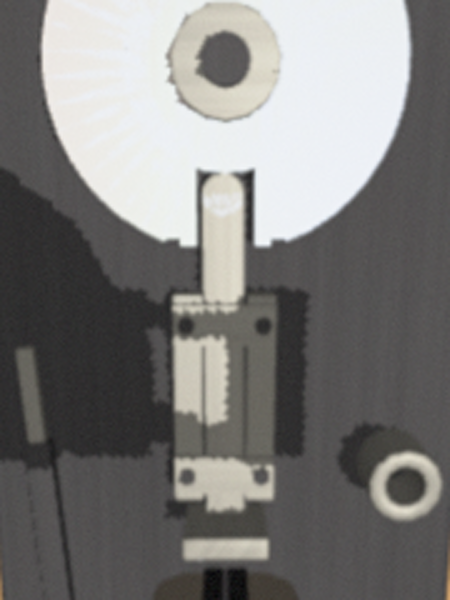

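The nose sits at the slot bottom (crop (222,178)), and the bar is centred and flat. The socket and punch are where they were, and the arm is clear at z = 194. I'll hand in.

```bash
python3 - <<'E'
from h import *
s=read_state();print(s['clock'],s['ft_force'],abs(s['joint_velocities']).max())
print(workorder.job_done())
E
```

```text
16.9 [ 0.44255032 -0.2001921   0.26229669] 0.012201754183841108
the job is handed in; nothing more can be done
None
```

The disc is locked and the job was handed in at about 17 s. With closed fingertips I pushed the post round until the slot faced the bar. I then pushed the bar by its tab until it stopped against the slot's bottom, and backed the arm clear.

- **First push on the post:** it jammed at 24 N because the finger face met the post at too steep an angle. I backed off, turned the tool square to the push and followed the arc, which worked.
- **Slot:** before the bar went in, it pointed at 179.6° with the mouth within 0.1 mm of the centre line, and the nose was still outside at x about -8 mm. In the last picture the mouth was still within about 0.3 mm.
- **Bar:** the last picture puts the nose at x 29 mm and the slot's bottom at 30.6 mm, with the bar flat in its guide. The bar stopped moving as the force rose to about 10 N.
- **Tab:** its rear face measured -97.9 mm against the expected -99 mm, within the 1–2 mm camera error.
- **Other things:** the socket moved about 1 mm at most, within measuring error, and the punch looked undisturbed. The arm never went near the screwdriver or hammer, but I did not measure them again at the end. The wrist force was near zero at hand-in.

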